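# Feel along the tilting bin's lip plates

### The arm

A 7-joint arm with a two-finger parallel gripper is mounted at the origin on the work surface. World frame = base frame: x ahead of the robot, y to its left, z up, the work surface at z = 0. Lengths are in m, angles in rad, forces in N, time in s.
With the tool pointing down it reaches from about 0.425 to 1.025 m from the base axis. Payload 9.4 kg.
Tool frame: the origin (TCP) lies at the very end of the fingers, on their centre line; the grasp point (between the pads) lies 19 mm behind it; z points along the fingers, y is the direction in which the jaws open and shut (so a half turn about z gives the same grasp; the last joint's range is limited). The gripper opens to 93 mm and grips with 3 to 60 N. Pads are 15 mm wide; open, the fingers measure 128 mm over their backs; the gripper's body (75 mm by 188 mm) begins 65 mm behind the grasp point.
Start: joints at [-1.32, 0.599, -0.003, 1.599, 0.002, 0.943, -0.08], TCP at [0.233, 0.686, 0.219] pointing down, gripper open.
Joint ranges: [-2.57, 2.57], [-0.35, 1.97], [-1.29, 1.29], [0.11, 2.56], [-1.05, 4.19], [0.11, 1.86], [-2.63, 2.63]. Speed limits (rad/s): [2.22, 2.22, 3.01, 3.01, 3.14, 3.14, 3.14].

### API

Orientations are given as a unit quaternion [w, x, y, z].
In Python, from rig import read_state, vision, job_done, trace gives the robot as it stands. The module is installed in compiled form; this text tells all that it offers.
- The arm moves only by the tool drive_tool, never from a script. Its argument "plan" is a list of rows, each a list of 2 entries, a list of its own where there are three numbers: the shift along the tool's x, y, z in mm, then the turn about the tool's z in rad. A call has 1 to 8 rows; each row is the pose to reach, as a shift and turn from the pose measured when the call began, along the tool's axes at that moment; what a row does not reach only later rows make up. A row lasts 1/8 s, in which the tool goes at most 62.5 mm and 10.7 degrees, less where a joint would pass 70% of its speed; a pose out of reach is approached as far as the arm can. A call with a gripper value outside its range is refused whole. "fingers" is the finger opening in mm, from 0 to 93, set as the call begins (left out, the last holds). The fingers move at their own pace and stop on an object; "force" is the grip in N (left out, the last holds). Time passes only in rows, so rows that repeat a pose let the fingers close. It gives the time, the measured TCP pose, the force and the opening at its end, in the units of the state.
- read_state(): the state, without advancing time (a new reading comes with each control period).
- vision.grab_frame(name): name is "scene" or "top" or "wrist"; returns the picture (400x640x3 uint8, red, green, blue); there is no depth.
- vision.calibration(name): a dict with "fx", "fy", "cx", "cy" (pixels), "R" (3x3) and "t" (3): a world point X has camera coordinates R X + t. Camera axes: x right, y down, z forward; pixel columns grow to the right and rows downward; lengths in m; the calibration is good to about 2 mm. A picture is of the moment at which its call begins: read the wrist's pose just before it. calibration takes no time and is no camera call; for the wrist camera it gives the pose at the moment of the call.
- job_done(): hands the job in, once; it reports no verdict.
Trained networks look in the newest picture that a camera, given by its name, has taken for a name from the list of things; names that differ only in an ending like _2 or _b are one class to them, and where a whole thing is asked for, a point or a joint stands for the part that bears it (a point fixed in the world has none). Each returns a list of dicts, best first, with "conf" (0 to 1); they miss things now and then, are a little off and sometimes report something else, mostly with a low value. They report only what shows in the picture. A call takes as long as a camera call. They do not tell look-alikes from the thing itself.
- trace(camera, thing): "pixels" (400x640 bool, what is visible of it) and "xy" ([column, row] in pixels, amid what is visible of it).
The state is a dict: "time_s": time; "joints": joint angles; "joint_velocities": joint speeds; "joint_efforts": joint torques, N m; "tcp_pos": TCP position; "eef_rot": TCP orientation; "wrist_force": force on the tool from outside, world axes, zero at the start; "wrist_torque": the same for the moment, N m; "finger_gap": finger opening in m.
Only numpy, scipy, OpenCV 4.12 (cv2) and the standard library are available. Lean on these libraries where they do the work, as an engineer would, in place of code of your own. Each camera call takes 0.05 s, during which the arm holds its last target. There are 200 camera calls.

### The job

Feel the bowed lip of the tilting steel bin for a proud plate: starting at the end beside the tin cup, stroke the fingertips along the tops of the six wear plates, touching each in turn, to the end beside the brass tee. Press only lightly, so that the sprung bin hardly tips, then lift away and let it stand back at rest. Leave the cup, tee, coupling and stopper where they are.

Things in the scene. Friction and masses are not known exactly. Their poses are not given: they have to be found in the camera images.
- bin_stand: Fixed dark steel base plate, 170 x 270 x 6 mm, carrying the tilting bin on two ears; origin at the centre of its underside on the bench; x points away from the bin's bowed lip side, y along the bin to the left, z up. The bin is an open sheet steel tray about 160 deep x 250 wide, walls up to 99 mm above the bench; its bowed lip faces -x and bulges 18 mm. Six wear plates lie end to end along the lip with 4 mm gaps on an arc of 300 mm radius, all tops in one level plane.
- bin (a joint): Tilt of the bin about the hinge along the stand's y axis, 35 mm above the bench, under the middle of the bin: 0 rad at rest against its stop, growing as the lip goes down (limit 0.3). Springs hold it at 0 and bring it back: the lip, 77 to 95 mm from the hinge, starts to give at about 2 N of downward push and then sinks about 1 mm for each further 0.5 to 0.7 N.
- plate_1: A flat steel wear plate riveted on the lip, 22 x 38 x 4 mm; origin at the centre of its underside, so its top face is 4 mm above the origin (top about 103 mm above the bench at rest); x points across the lip into the bin, y along the lip to the left, z up. Left end plate (the +y end of the stand).
- plate_2: A flat steel wear plate riveted on the lip, 22 x 38 x 4 mm; origin at the centre of its underside, so its top face is 4 mm above the origin (top about 103 mm above the bench at rest); x points across the lip into the bin, y along the lip to the left, z up. Second from the left.
- plate_3: A flat steel wear plate riveted on the lip, 22 x 38 x 4 mm; origin at the centre of its underside, so its top face is 4 mm above the origin (top about 103 mm above the bench at rest); x points across the lip into the bin, y along the lip to the left, z up. Third from the left.
- plate_4: A flat steel wear plate riveted on the lip, 22 x 38 x 4 mm; origin at the centre of its underside, so its top face is 4 mm above the origin (top about 103 mm above the bench at rest); x points across the lip into the bin, y along the lip to the left, z up. Fourth from the left.
- plate_5: A flat steel wear plate riveted on the lip, 22 x 38 x 4 mm; origin at the centre of its underside, so its top face is 4 mm above the origin (top about 103 mm above the bench at rest); x points across the lip into the bin, y along the lip to the left, z up. Fifth from the left.
- plate_6: A flat steel wear plate riveted on the lip, 22 x 38 x 4 mm; origin at the centre of its underside, so its top face is 4 mm above the origin (top about 103 mm above the bench at rest); x points across the lip into the bin, y along the lip to the left, z up. Right end plate (the -y end of the stand).
- cup: Loose tin cup holding a cluster of copper ferrules, 62 mm across, 55 mm tall, standing beside one end of the bin (about 0.2 m from the bin's middle along the lip); which end varies. Origin at the centre of its underside.
- tee: Loose brass pipe tee lying flat, 73 x 58 mm, 34 mm tall, beside the other end of the bin. Origin on the bench under the run's middle; x along the run, y along the branch.
- coupling: Loose black malleable pipe coupling, a ring 42 mm across, 38 mm tall, standing in front of the lip. Origin at the centre of its underside.
- stopper: Loose chrome drain stopper with a knob, 48 mm across, 43 mm tall, standing in front of the lip. Origin at the centre of its underside.
Mind the look-alikes: they are no part of the job. Leave any green look-alike of the cup alone.

How it is judged:
On the way, in this order (a step that is already met when the one before it is completed fails the run):
1. the fingertips touch the end plate beside the tin cup (((y of cup in the frame of bin_stand above 0 m and contact force between the fingers and plate_1 above 0.2 N) or (y of cup in the frame of bin_stand below 0 m and contact force between the fingers and plate_6 above 0.2 N))), for 0.05 s.
2. the fingertips have moved on: they touch plate 2 counted from the cup end and no longer plate 1 (((y of cup in the frame of bin_stand above 0 m and contact force between the fingers and plate_2 above 0.2 N and not (contact force between the fingers and plate_1 above 0.2 N)) or (y of cup in the frame of bin_stand below 0 m and contact force between the fingers and plate_5 above 0.2 N and not (contact force between the fingers and plate_6 above 0.2 N)))), for 0.05 s.
3. the fingertips have moved on: they touch plate 3 counted from the cup end and no longer plate 2 (((y of cup in the frame of bin_stand above 0 m and contact force between the fingers and plate_3 above 0.2 N and not (contact force between the fingers and plate_2 above 0.2 N)) or (y of cup in the frame of bin_stand below 0 m and contact force between the fingers and plate_4 above 0.2 N and not (contact force between the fingers and plate_5 above 0.2 N)))), for 0.05 s.
4. the fingertips have moved on: they touch plate 4 counted from the cup end and no longer plate 3 (((y of cup in the frame of bin_stand above 0 m and contact force between the fingers and plate_4 above 0.2 N and not (contact force between the fingers and plate_3 above 0.2 N)) or (y of cup in the frame of bin_stand below 0 m and contact force between the fingers and plate_3 above 0.2 N and not (contact force between the fingers and plate_4 above 0.2 N)))), for 0.05 s.
5. the fingertips have moved on: they touch plate 5 counted from the cup end and no longer plate 4 (((y of cup in the frame of bin_stand above 0 m and contact force between the fingers and plate_5 above 0.2 N and not (contact force between the fingers and plate_4 above 0.2 N)) or (y of cup in the frame of bin_stand below 0 m and contact force between the fingers and plate_2 above 0.2 N and not (contact force between the fingers and plate_3 above 0.2 N)))), for 0.05 s.
6. the fingertips have moved on: they touch plate 6 counted from the cup end and no longer plate 5 (((y of cup in the frame of bin_stand above 0 m and contact force between the fingers and plate_6 above 0.2 N and not (contact force between the fingers and plate_5 above 0.2 N)) or (y of cup in the frame of bin_stand below 0 m and contact force between the fingers and plate_1 above 0.2 N and not (contact force between the fingers and plate_2 above 0.2 N)))), for 0.05 s.
At the end, for the whole second after the job is handed in: All six plates have been touched in order from the cup end to the tee end; the bin is back at rest (tilt under 0.03 rad) and the cup, tee, coupling and stopper are each within 15 mm of where they stood (value of joint bin below 0.03 rad and distance of each of cup, tee, coupling, stopper from where it was at the start of the episode below 0.015 m).
It fails at once if the bin is tipped by more than 0.15 rad (about 13 mm at the lip) (value of joint bin above 0.15 rad).
It fails at once if the tin cup is shifted, lifted or carried by more than 15 mm (distance of cup from where it was at the start of the episode above 0.015 m).
It fails at once if the brass tee is shifted, lifted or carried by more than 15 mm (distance of tee from where it was at the start of the episode above 0.015 m).
It fails at once if the black coupling is shifted, lifted or carried by more than 15 mm (distance of coupling from where it was at the start of the episode above 0.015 m).
It fails at once if the drain stopper is shifted, lifted or carried by more than 15 mm (distance of stopper from where it was at the start of the episode above 0.015 m).
It also fails if it takes over 45 s, if anything falls off the work surface, if the arm or the gripper's body presses on something with over 40 N, if the wrist force passes 120 N, or if a joint passes its speed limit or range.

## Working session

There is one attempt and no reset: what is moved stays moved. The work goes in short steps, Python scripts to look and compute and a tool call to move; the robot and the scene stay as the last step left them, time stands still between calls to the robot, and variables do not carry over. Pictures are saved under pics/ and viewed, about 8 in all and at most 12, crops included, and the job is handed in when it is done.

Besides the shell and the picture viewer there is one more tool, called after "Emit:" by a JSON object that holds its "name" and its "arguments", one argument or row to a line. drive_tool: Moves the arm, as the interface text tells. Its arguments: {"type":"object","properties":{"plan":{"type":"array"},"fingers":{"type":"number"},"force":{"type":"number"}},"required":["plan"]}

```bash
mkdir -p pics; cat > h.py <<'E'
import numpy as np, cv2
from rig import read_state, vision, job_done, trace
def save(n,f):
    im=vision.grab_frame(n); cv2.imwrite('pics/'+f,im[:,:,::-1]); return im
def ray(n,px,z):
    c=vision.calibration(n); R=np.array(c['R']);t=np.array(c['t'])
    d=R.T@np.array([(px[0]-c['cx'])/c['fx'],(px[1]-c['cy'])/c['fy'],1]); o=-R.T@t
    return o+d*(z-o[2])/d[2]
E
python3 - <<'E'
from h import *
s=read_state(); print({k:np.round(v,3) for k,v in s.items()})
a=save('scene','s0.png'); b=save('top','t0.png')
for n in ('scene','top'):
    for th in ['plate_1','cup','tee','coupling','stopper','bin_stand']:
        for d in trace(n,th)[:8]:
            m=d['pixels']; print(n,th,round(d['conf'],2),np.round(d['xy']),m.sum(),np.round(ray(n,d['xy'],.103 if 'plate' in th else .03),3))
E
```

```text
{'time_s': np.float64(0.0), 'joints': array([-1.32 ,  0.6  , -0.003,  1.6  ,  0.002,  0.943, -0.08 ]), 'joint_velocities': array([-0.   ,  0.001, -0.001,  0.   , -0.001, -0.001, -0.001]), 'joint_efforts': array([-1.0000e-03, -7.6505e+01,  1.4970e+00, -2.5234e+01, -5.2000e-02,
        1.7000e-02,  0.0000e+00]), 'tcp_pos': array([0.233, 0.686, 0.218]), 'eef_rot': array([-0.   ,  0.163,  0.987, -0.001]), 'wrist_force': array([ 0.031,  0.868, -0.201]), 'wrist_torque': array([0.004, 0.011, 0.037]), 'finger_gap': np.float64(0.093)}
scene plate_1 0.55 [303. 158.] 73 [ 0.506 -0.144  0.103]
scene plate_1 0.41 [323. 172.] 95 [ 0.501 -0.065  0.103]
scene cup 0.82 [380. 311.] 1827 [0.593 0.253 0.03 ]
scene cup 0.61 [333. 264.] 1331 [0.597 0.127 0.03 ]
scene coupling 0.68 [343. 179.] 259 [ 0.405 -0.118  0.03 ]
scene stopper 0.6 [360. 218.] 266 [0.469 0.039 0.03 ]
scene bin_stand 0.73 [291. 209.] 9854 [ 0.581 -0.066  0.03 ]
top plate_1 0.63 [357. 213.] 187 [ 0.506 -0.063  0.103]
top plate_1 0.56 [299. 194.] 159 [0.544 0.059 0.103]
top plate_1 0.48 [335. 206.] 193 [ 0.519 -0.017  0.103]
top plate_1 0.47 [320. 204.] 170 [0.523 0.014 0.103]
top plate_1 0.46 [394. 211.] 186 [ 0.51  -0.142  0.103]
top plate_1 0.44 [374. 214.] 190 [ 0.504 -0.099  0.103]
top plate_1 0.28 [266. 173.] 682 [0.589 0.13  0.103]
top cup 0.93 [266. 173.] 639 [0.604 0.139 0.03 ]
top cup 0.91 [216. 178.] 699 [0.592 0.253 0.03 ]
top tee 0.66 [431. 196.] 549 [ 0.555 -0.247  0.03 ]
top tee 0.57 [318. 205.] 160 [0.532 0.016 0.03 ]
top coupling 0.52 [382. 259.] 211 [ 0.409 -0.129  0.03 ]
top stopper 0.72 [317. 235.] 355 [0.463 0.018 0.03 ]
top stopper 0.71 [430. 197.] 568 [ 0.553 -0.244  0.03 ]
top bin_stand 0.73 [352. 173.] 9573 [ 0.608 -0.063  0.03 ]
```

```bash
python3 - <<'E'
from h import *
t=cv2.imread('pics/t0.png')[130:290,190:470]; s=cv2.imread('pics/s0.png')[120:350,220:440]
cv2.imwrite('pics/t1.png',cv2.resize(t,None,fx=2.8,fy=2.8,interpolation=2)); cv2.imwrite('pics/s1.png',cv2.resize(s,None,fx=2.6,fy=2.6,interpolation=2))
E
```

```text
(no output)
```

View pics/t1.png

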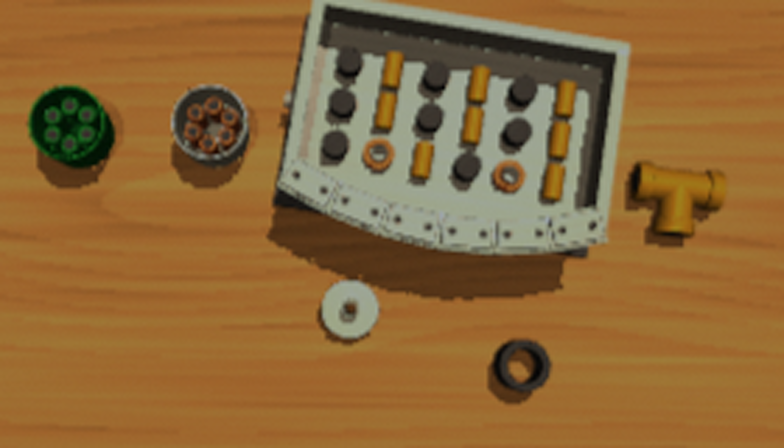

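View pics/s1.png

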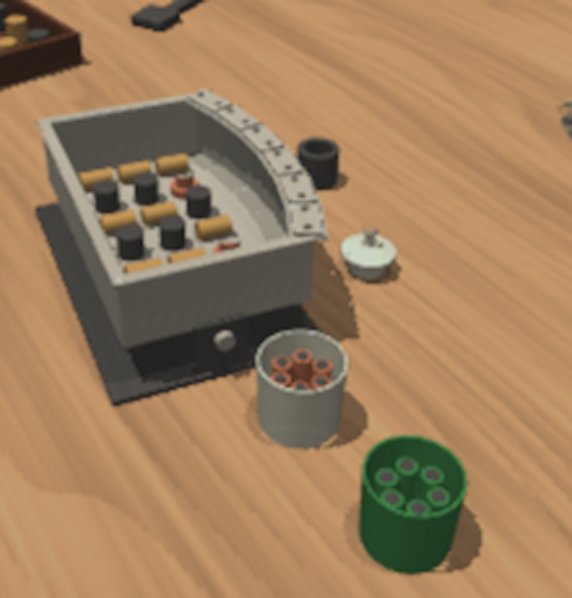

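The top view shows the tin cup with copper ferrules at top pixel (266,173), beside the left (+y) end. The green look-alike is at (216,178), the tee at (431,196), the stopper at (316,240) and the coupling at (376,260). The stroke therefore runs from plate_1 at (300,196) to plate_6 at (397,211). Next I fit the arc.

```bash
cat >> h.py <<'E'
from scipy.optimize import least_squares
def arc(p,a): # p: mid x,y,yaw ; a angle from middle, + toward left
    x,y,w=p; l=np.array([.3-.3*np.cos(a),.3*np.sin(a)])
    return np.array([x+np.cos(w)*l[0]-np.sin(w)*l[1], y+np.sin(w)*l[0]+np.cos(w)*l[1]])
ANG=[(2.5-k)*.14 for k in range(6)]
def fit(obs): # dict k->xy
    f=lambda p:np.concatenate([arc(p,ANG[k])-q for k,q in obs])
    r=least_squares(f,[.51,-.04,-.1],loss='soft_l1',f_scale=.002); return r.x,r.fun
def proj(n,P):
    c=vision.calibration(n); q=np.array(c['R'])@P+np.array(c['t']); return np.array([c['fx']*q[0]/q[2]+c['cx'],c['fy']*q[1]/q[2]+c['cy']])
def tool(p,gap=False):
    s=read_state(); w,x,y,z=s['eef_rot']
    from scipy.spatial.transform import Rotation as Ro
    R=Ro.from_quat([x,y,z,w]).as_matrix(); return s,R
def goto(p,a,z,s=None,R=None): # shift in tool mm and turn so tool x lies along the lip tangent
    s,R=tool(p); q=arc(p,a); P=np.array([q[0],q[1],z]); d=R.T@(P-s['tcp_pos'])*1000
    t=np.array([np.sin(a)*np.cos(p[2])-np.sin(p[2])*np.cos(a), np.sin(a)*np.sin(p[2])+np.cos(a)*np.cos(p[2]),0])
    tt=R.T@t; th=np.arctan2(tt[1],tt[0]); th=(th+np.pi/2)%np.pi-np.pi/2
    return np.round(d,1),round(th,3)
E
python3 - <<'E'
from h import *
A=[(299,194),(320,204),(335,206),(357,213),(374,214),(394,211)]
B=[(300.7,196),(318.5,203),(337.5,210),(357,213),(377.5,214),(397,211.4)]
for S in (A,B):
    p,f=fit([(k,ray('top',q,.103)[:2]) for k,q in enumerate(S)]); print(np.round(p,4),np.round(f*1000,1))
    print([tuple(np.round(arc(p,a),3)) for a in ANG], [tuple(np.round(proj('scene',np.r_[arc(p,a),.103]))) for a in (ANG[0],ANG[5])])
    print(goto(p,0,.30))
E
```

```text
[ 0.5086 -0.0393 -0.1691] [-0.4 -0.2  2.3  6.8 -6.6 -1.4  0.7  3.8  1.2 -2.1 -1.  -1.1]
[(np.float64(0.544), np.float64(0.059)), (np.float64(0.526), np.float64(0.021)), (np.float64(0.513), np.float64(-0.019)), (np.float64(0.506), np.float64(-0.06)), (np.float64(0.505), np.float64(-0.102)), (np.float64(0.509), np.float64(-0.144))] [(np.float64(338.0), np.float64(204.0)), (np.float64(302.0), np.float64(158.0))]
(array([-494.2, -598.5,  -81.4]), np.float64(1.412))
[ 0.5073 -0.0436 -0.1546] [ 1.  -0.4 -2.1 -0.5  0.2 -0.4 -0.3 -0.5  0.7  1.  -0.1  1. ]
[(np.float64(0.541), np.float64(0.055)), (np.float64(0.523), np.float64(0.017)), (np.float64(0.511), np.float64(-0.023)), (np.float64(0.505), np.float64(-0.064)), (np.float64(0.504), np.float64(-0.106)), (np.float64(0.509), np.float64(-0.148))] [(np.float64(338.0), np.float64(203.0)), (np.float64(301.0), np.float64(158.0))]
(array([-494.3, -603. ,  -81.4]), np.float64(1.398))
```

Emit:
{"name": "drive_tool", "arguments": {
  "plan": [
    [[-32, -40, -10], 0.09],
    [[-64, -80, -20], 0.18],
    [[-96, -120, -30], 0.27],
    [[-128, -160, -40], 0.36],
    [[-160, -200, -50], 0.45],
    [[-192, -240, -60], 0.54],
    [[-224, -280, -60], 0.63],
    [[-256, -320, -60], 0.72]
  ],
  "fingers": 0
}}

```text
time_s: 1.7
tcp_pos: [0.3733, 0.2995, 0.2791]
eef_rot: [0.0, 0.501, 0.865, 0.001]
wrist_force: [1.1, 0.1, 0.3]
finger_gap: 0.0178
```

```bash
python3 - <<'E'
from h import *
s=read_state(); print(s['joints'].round(2) if hasattr(s['joints'],'round') else s['joints'],s['tcp_pos'],s['finger_gap'])
print(goto([.5073,-.0436,-.1546],0,.28))
E
```

```text
[-0.99  0.23  0.24  2.09 -0.07  0.83 -0.19] [0.37327273 0.29954015 0.2791146 ] 0.017824663315210973
(array([-364.4,  -54.2,   -1.1]), np.float64(0.675))
```

Emit:
{"name": "drive_tool", "arguments": {
  "plan": [
    [[-46, -7, 0], 0.09],
    [[-92, -14, 0], 0.18],
    [[-138, -21, 0], 0.27],
    [[-184, -28, 0], 0.36],
    [[-230, -35, 0], 0.45],
    [[-276, -42, 0], 0.54],
    [[-322, -49, 0], 0.62],
    [[-364, -54, 0], 0.675]
  ]
}}

```text
time_s: 2.7
tcp_pos: [0.5078, -0.0447, 0.2792]
eef_rot: [0.0, 0.76, 0.649, 0.001]
wrist_force: [0.2, 0.8, 0.9]
finger_gap: 0.0005
```

```bash
python3 - <<'E'
from h import *
p=[.5073,-.0436,-.1546]
s=read_state(); print(np.round(s['joints'],2),s['tcp_pos'],s['eef_rot'],s['finger_gap'])
c=vision.calibration('wrist'); im=save('wrist','w0.png')
o=im[:,:,::-1].copy()
for a in ANG:
    q=proj('wrist',np.r_[arc(p,a),.103]); print(q.round()); cv2.circle(o,tuple(int(v) for v in q),4,(0,0,255),1)
for d in trace('wrist','plate_1')[:8]: print(round(d['conf'],2),np.round(d['xy']),d['pixels'].sum(),ray('wrist',d['xy'],.103).round(4))
cv2.imwrite('pics/w0o.png',o)
print(goto(p,0,.28))
E
```

```text
[-0.44  0.29  0.54  2.04 -0.2   0.86  0.06] [ 0.50781978 -0.04471834  0.27920742] [4.59088479e-05 7.60484398e-01 6.49355443e-01 9.93759727e-04] 0.00048601920636910455
[335.  86.]
[325. 125.]
[320. 163.]
[320. 198.]
[325. 230.]
[335. 260.]
0.96 [321. 167.] 629 [ 0.5111 -0.0253  0.103 ]
0.84 [324. 227.] 298 [ 0.5026 -0.0997  0.103 ]
0.75 [324. 201.] 583 [ 0.5077 -0.0669  0.103 ]
0.67 [329. 127.] 670 [0.5271 0.0174 0.103 ]
0.63 [340.  92.] 759 [0.5446 0.0513 0.103 ]
(array([ 3.5, -1.9, -0.6]), np.float64(-0.007))
```

View pics/w0o.png

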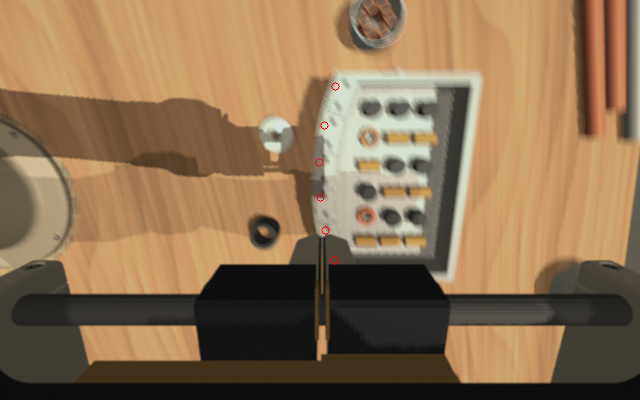

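```bash
cat >> h.py <<'E'
TOPB=[(300.7,196),(318.5,203),(337.5,210),(357,213),(377.5,214),(397,211.4)]
WR=[(.5446,.0513),(.5271,.0174),(.5111,-.0253),(.5077,-.0669)]
P,_f=fit([(k,ray('top',q,.103)[:2]) for k,q in enumerate(TOPB)]+list(enumerate(np.array(WR))))
E
python3 - <<'E'
from h import *
print(P.round(4),(_f*1000).round(1)); print(goto(P,ANG[0]+.015,.125))
print([arc(P,a).round(4) for a in ANG])
E
```

```text
Traceback (most recent call last):
NameError: name '_f' is not defined
```

```bash
python3 - <<'E'
from h import *
import h
print(P.round(4),(h._f*1000).round(1)); print(goto(P,ANG[0]+.015,.125))
print([arc(P,a).round(4) for a in ANG])
E
```

```text
[ 0.5082 -0.0442 -0.1659] [ 3.  -1.3 -0.5 -1.3  1.3 -1.   0.3 -1.1  0.9  0.4 -0.3  0.3 -1.5  2.9
 -2.1 -1.1  1.3  1.6 -2.3  1.8]
(array([110.1,  18.9, 154.4]), np.float64(0.369))
[array([0.5431, 0.0542]), array([0.525 , 0.0163]), array([ 0.5124, -0.0237]), array([ 0.5054, -0.0651]), array([ 0.5043, -0.107 ]), array([ 0.5091, -0.1487])]
```

Emit:
{"name": "drive_tool", "arguments": {
  "plan": [
    [[27, 5, 38], 0.09],
    [[55, 9, 77], 0.18],
    [[83, 14, 115], 0.28],
    [[110, 19, 152], 0.369],
    [[110, 19, 154], 0.369],
    [[110, 19, 154], 0.369]
  ]
}}

```text
time_s: 3.55
tcp_pos: [0.5452, 0.0576, 0.1259]
eef_rot: [0.001, 0.867, 0.498, 0.001]
wrist_force: [0.3, -1.4, 0.7]
finger_gap: 0.0005
```

```bash
python3 - <<'E'
from h import *
s=read_state(); print(s['time_s'],np.round(s['joints'],2),s['tcp_pos'].round(4),s['wrist_force'].round(2))
print(goto(P,ANG[0],.103))
im=save('wrist','w1.png'); o=im[:,:,::-1].copy()
for a in ANG: 
    q=proj('wrist',np.r_[arc(P,a),.103]); cv2.circle(o,tuple(int(v) for v in q),4,(0,0,255),1)
cv2.imwrite('pics/w1.png',o)
im=save('scene','s2.png'); cv2.imwrite('pics/s2.png',cv2.resize(im[100:260,230:430,::-1],None,fx=3,fy=3,interpolation=2))
E
```

```text
3.55 [-0.54  0.56  0.48  2.11 -0.47  0.57 -0.25] [0.5452 0.0576 0.1259] [ 0.29 -1.43  0.74]
(array([-4. , -0.2, 22.9]), np.float64(-0.013))
```

View pics/s2.png

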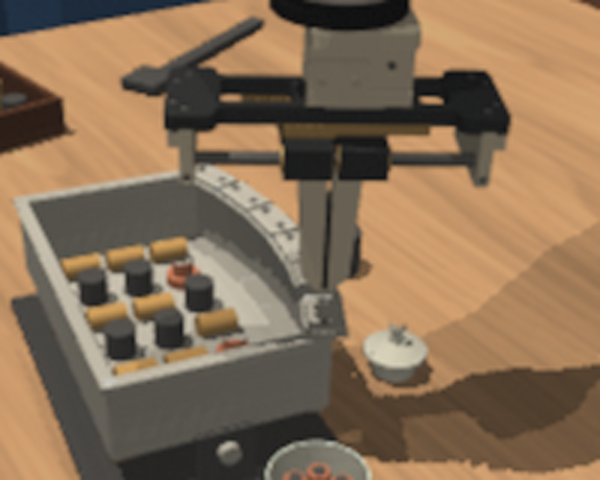

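View pics/w1.png

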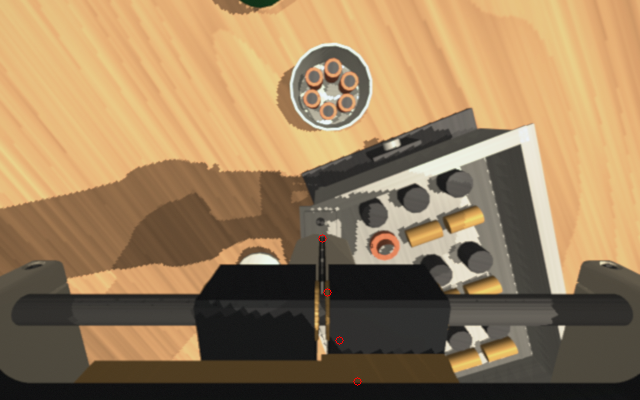

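The scene and wrist views show the closed tips over plate_1 (wrist pixel about (321,225)), centred across the lip. Now I descend gently.

Emit:
{"name": "drive_tool", "arguments": {
  "plan": [
    [[-2, 0, 12], 0],
    [[-2, 0, 19], 0],
    [[-2, 0, 21], 0],
    [[-2, 0, 22], 0],
    [[-2, 0, 23], 0],
    [[-2, 0, 24], 0],
    [[-2, 0, 24.5], 0],
    [[-2, 0, 24.5], 0]
  ]
}}

```text
time_s: 4.65
tcp_pos: [0.5441, 0.0555, 0.1024]
eef_rot: [0.001, 0.868, 0.497, 0.001]
wrist_force: [-4.3, 0.6, 5.7]
finger_gap: 0.0001
```

```bash
python3 - <<'E'
from h import *
for i in range(4):
    im=vision.grab_frame('scene'); s=read_state(); print(s['time_s'],s['wrist_force'].round(2),s['wrist_torque'].round(2),s['tcp_pos'].round(4))
cv2.imwrite('pics/s3.png',im[:,:,::-1])
a=cv2.cvtColor(cv2.imread('pics/s0.png'),6);b=cv2.cvtColor(cv2.imread('pics/s3.png'),6)
# back wall corner shift between rest and now
for r in [(150,250,225,270)]:
    y0,y1,x0,x1=r; print(cv2.phaseCorrelate(a[y0:y1,x0:x1].astype(np.float32),b[y0:y1,x0:x1].astype(np.float32)))
E
```

```text
4.7 [-5.09  0.14  5.99] [0.02 0.9  0.01] [0.5441 0.0556 0.1024]
4.75 [-3.61 -0.54  6.45] [0.02 0.88 0.  ] [0.5441 0.0556 0.1024]
4.8 [-3.53  0.78  5.83] [ 0.07  0.86 -0.01] [0.5441 0.0556 0.1024]
4.85 [-2.68  1.16  5.35] [ 0.02  0.84 -0.  ] [0.5441 0.0556 0.1024]
((0.6567452722939997, -0.1469916992775353), 1.062443542904324)
```

Emit:
{"name": "drive_tool", "arguments": {
  "plan": [
    [[-1, 0, -1], 0],
    [[-2, 0, -2], 0],
    [[-3, 0, -2], 0]
  ]
}}

```text
time_s: 5.22
tcp_pos: [0.5426, 0.0528, 0.1045]
eef_rot: [0.001, 0.868, 0.497, 0.001]
wrist_force: [0.5, -0.0, 0.4]
finger_gap: 0.0005
```

```bash
python3 - <<'E'
from h import *
for i in range(3):
    im=vision.grab_frame('scene'); s=read_state(); print(s['time_s'],s['wrist_force'].round(2),s['wrist_torque'].round(2),s['tcp_pos'].round(4))
for k in (1,2): print(goto(P,ANG[k],.104))
E
```

```text
5.275 [-0.52 -0.05  0.9 ] [-0.12  0.1   0.03] [0.5425 0.0527 0.1044]
5.325 [-0.19  0.47 -0.27] [-0.05  0.13 -0.02] [0.5425 0.0528 0.1044]
5.375 [-0.17  0.03  0.22] [-0.07  0.14 -0.05] [0.5425 0.0528 0.1044]
(array([-40.4,   3.3,   0.3]), np.float64(-0.155))
(array([-81.3,  12.7,   0.3]), np.float64(-0.295))
```

Emit:
{"name": "drive_tool", "arguments": {
  "plan": [
    [[-1, 0, 1.5], 0],
    [[-6, 0, 2.3], -0.02],
    [[-13, 0.5, 2.3], -0.05],
    [[-20, 1, 2.3], -0.08],
    [[-27, 2, 2.3], -0.11],
    [[-34, 2.5, 2.3], -0.13],
    [[-39, 3.3, 2.3], -0.155],
    [[-40.5, 3.3, 2.3], -0.155]
  ]
}}

```text
time_s: 6.38
tcp_pos: [0.5248, 0.0158, 0.1021]
eef_rot: [0.001, 0.827, 0.563, 0.001]
wrist_force: [1.1, 1.5, 1.7]
finger_gap: 0.0003
```

```bash
cat > r.py <<'E'
from h import *
import sys
for i in range(3):
    im=vision.grab_frame('scene'); s=read_state(); print(s['time_s'],s['wrist_force'].round(2),s['wrist_torque'].round(2),s['tcp_pos'].round(4))
k=int(sys.argv[1]); print(goto(P,ANG[k],.1022))
E
python3 r.py 2
```

```text
6.425 [-0.81 -0.26  2.45] [-0.15  0.07 -0.05] [0.5248 0.0158 0.1021]
6.475 [-0.33 -0.7   2.42] [-0.24  0.05  0.04] [0.5247 0.0158 0.102 ]
6.525 [-0.65 -1.78  3.04] [-0.36  0.17 -0.01] [0.5247 0.0158 0.102 ]
(array([-41.3,   3. ,  -0.2]), np.float64(-0.141))
```

Emit:
{"name": "drive_tool", "arguments": {
  "plan": [
    [[-3, 0, 0.3], 0],
    [[-9, 0, 0.3], -0.02],
    [[-15, 0.5, 0.3], -0.05],
    [[-21, 1, 0.3], -0.07],
    [[-27, 1.5, 0.3], -0.1],
    [[-34, 2.5, 0.3], -0.12],
    [[-40, 3, 0.3], -0.14],
    [[-41, 3, 0.3], -0.14]
  ]
}}

```text
time_s: 7.52
tcp_pos: [0.5123, -0.0241, 0.1017]
eef_rot: [0.001, 0.786, 0.619, 0.001]
wrist_force: [0.9, 1.1, 2.2]
finger_gap: 0.0004
```

```bash
python3 r.py 3
```

```text
7.575 [ 0.3  -1.65  2.44] [-0.36  0.2   0.04] [ 0.5124 -0.024   0.1017]
7.625 [-0.01 -0.79  1.25] [-0.35  0.15  0.01] [ 0.5124 -0.024   0.1017]
7.675 [ 0.1  -2.73  2.39] [-0.52  0.09 -0.01] [ 0.5123 -0.024   0.1016]
(array([-41.5,   3. ,  -0.5]), np.float64(-0.141))
```

Steady light contact of about 2 N. On to plate 4.

Emit:
{"name": "drive_tool", "arguments": {
  "plan": [
    [[-3, 0, 0.3], 0],
    [[-9, 0, 0.3], -0.02],
    [[-15, 0.5, 0.3], -0.05],
    [[-21, 1, 0.3], -0.07],
    [[-27, 1.5, 0.3], -0.1],
    [[-34, 2.5, 0.3], -0.12],
    [[-40, 3, 0.3], -0.14],
    [[-41.5, 3, 0.3], -0.14]
  ]
}}

```text
time_s: 8.68
tcp_pos: [0.5055, -0.0657, 0.1014]
eef_rot: [0.001, 0.741, 0.672, 0.001]
wrist_force: [0.7, 2.3, 3.0]
finger_gap: -0.0
```

```bash
python3 r.py 4
```

```text
8.725 [ 0.02 -0.1   3.23] [-0.14  0.11  0.05] [ 0.5055 -0.0656  0.1014]
8.775 [ 0.64 -0.98  3.12] [-0.25  0.09  0.01] [ 0.5055 -0.0656  0.1014]
8.825 [-0.98 -1.86  3.73] [-0.43  0.11 -0.04] [ 0.5055 -0.0656  0.1014]
(array([-41.3,   2.9,  -0.8]), np.float64(-0.142))
```

Emit:
{"name": "drive_tool", "arguments": {
  "plan": [
    [[-3, 0, 0], 0],
    [[-9, 0, 0], -0.02],
    [[-15, 0.5, 0], -0.05],
    [[-21, 1, 0], -0.07],
    [[-27, 1.5, 0], -0.1],
    [[-34, 2.5, 0], -0.12],
    [[-40, 3, 0], -0.14],
    [[-41.5, 3, 0], -0.14]
  ]
}}

```text
time_s: 9.82
tcp_pos: [0.5044, -0.1078, 0.1015]
eef_rot: [0.002, 0.692, 0.722, 0.0]
wrist_force: [0.1, 2.8, 3.0]
finger_gap: 0.0001
```

```bash
python3 r.py 5
```

```text
9.875 [-0.27 -0.29  2.71] [ 0.01  0.09 -0.  ] [ 0.5044 -0.1078  0.1015]
9.925 [-0.14 -0.08  3.27] [-0.14  0.09  0.  ] [ 0.5045 -0.1078  0.1015]
9.975 [ 0.63 -1.07  2.57] [-0.31  0.08 -0.  ] [ 0.5044 -0.1078  0.1015]
(array([-41. ,   3. ,  -0.6]), np.float64(-0.143))
```

Emit:
{"name": "drive_tool", "arguments": {
  "plan": [
    [[-3, 0, 0.2], 0],
    [[-9, 0, 0.2], -0.02],
    [[-15, 0.5, 0.2], -0.05],
    [[-21, 1, 0.2], -0.07],
    [[-27, 1.5, 0.2], -0.1],
    [[-34, 2.5, 0.2], -0.12],
    [[-39, 3, 0.2], -0.14],
    [[-41, 3, 0.2], -0.14]
  ]
}}

```text
time_s: 10.98
tcp_pos: [0.5093, -0.1491, 0.1014]
eef_rot: [0.002, 0.64, 0.768, 0.0]
wrist_force: [-0.7, 4.7, 5.2]
finger_gap: 0.0003
```

```bash
python3 r.py 5; python3 -c "
from h import *
im=save('scene','s4.png'); cv2.imwrite('pics/s4.png',cv2.resize(im[100:260,230:430,::-1],None,fx=3,fy=3,interpolation=2))"
```

```text
11.025 [-0.48  1.74  3.91] [0.41 0.17 0.02] [ 0.5093 -0.1492  0.1014]
11.075 [-1.11  0.32  4.74] [0.24 0.16 0.04] [ 0.5093 -0.1492  0.1014]
11.125 [-0.7   0.59  4.19] [ 0.12  0.18 -0.01] [ 0.5093 -0.1492  0.1014]
(array([ 0.5, -0. , -0.8]), np.float64(-0.003))
```

View pics/s4.png

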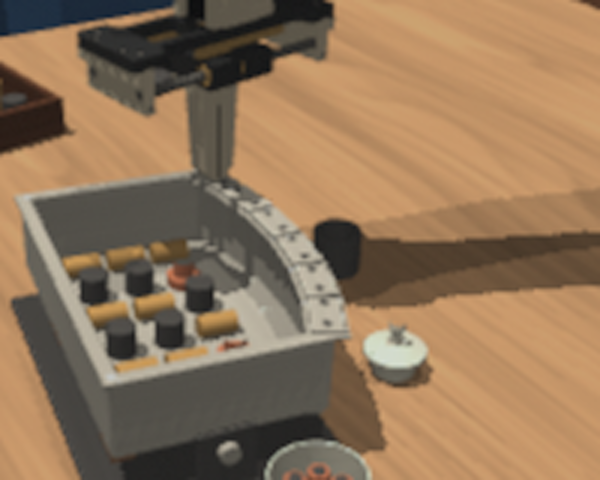

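The picture shows the tip at crop (216,178), which matches plate_6's predicted position of (216,174). The force is about 4 N. Now I lift away.

Emit:
{"name": "drive_tool", "arguments": {
  "plan": [
    [[0, 0, -4], 0],
    [[0, 0, -15], 0],
    [[0, 0, -40], 0],
    [[0, 0, -80], 0],
    [[0, 0, -120], 0],
    [[0, 0, -150], 0],
    [[0, 0, -150], 0],
    [[0, 0, -150], 0]
  ]
}}

```text
time_s: 12.18
tcp_pos: [0.5083, -0.1485, 0.2512]
eef_rot: [0.002, 0.64, 0.768, 0.0]
wrist_force: [0.1, 0.3, -0.8]
finger_gap: 0.0007
```

```bash
python3 - <<'E'
from h import *
s=read_state(); print(s['time_s'],s['tcp_pos'].round(3),s['wrist_force'].round(1))
im=save('scene','s5.png'); a=cv2.cvtColor(cv2.imread('pics/s0.png'),6).astype(np.float32);b=cv2.cvtColor(cv2.imread('pics/s5.png'),6).astype(np.float32)
print(cv2.phaseCorrelate(a[150:250,225:270],b[150:250,225:270]))
vision.grab_frame('top')
for n in ('scene','top'):
    for th in ['cup','tee','coupling','stopper']:
        for d in trace(n,th)[:2]: print(n,th,round(d['conf'],2),np.round(d['xy']))
cv2.imwrite('pics/s6.png',np.hstack([cv2.resize(x[100:350,220:440],None,fx=1.8,fy=1.8) for x in (a,b)]))
E
```

```text
12.175 [ 0.508 -0.149  0.251] [ 0.1  0.3 -0.8]
((0.509573024344224, 0.006173496636542097), 0.9726641932593452)
scene cup 0.69 [376. 313.]
scene cup 0.67 [334. 267.]
scene tee 0.19 [340. 206.]
scene coupling 0.63 [342. 180.]
scene stopper 0.66 [360. 219.]
scene stopper 0.66 [341. 182.]
top cup 0.95 [215. 176.]
top cup 0.91 [267. 172.]
top coupling 0.56 [383. 259.]
top stopper 0.85 [314. 235.][ WARN:0@12.098] global loadsave.cpp:1063 imwrite_ Unsupported depth image for selected encoder is fallbacked to CV_8U.
```

View pics/s6.png

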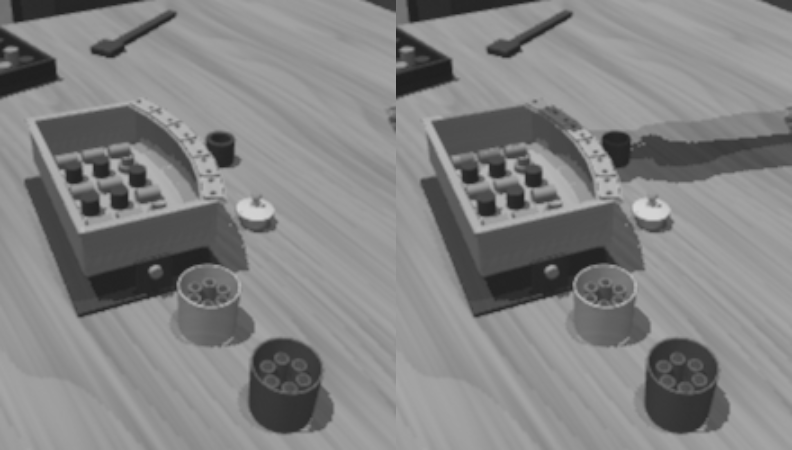

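Before (left) and after (right) look the same: the bin is at rest and the cup, coupling and stopper are in place. Handing in.

```bash
python3 -c "
from rig import job_done; print(job_done())"
```

```text
the job is handed in; nothing more can be done
None
```

I stroked the closed fingertips along all six wear plates in order. I started at plate_1, beside the tin cup with the copper ferrules at the +y end, and finished at plate_6, beside the tee. Then I lifted 150 mm clear and handed in at about 12.7 s of the 45 s. The hand-in reports no verdict.

**Forces:** The reading was about 6 N at the first touch. That was harder than I wanted, so I backed off and briefly left plate_1 before stroking on. From plate 2 on, the vertical force at each stop was roughly 1 to 5 N. I only read it at the stops, not between them. I did not measure the bin's tilt directly.

**Proud plate:** I found no clear one. The fingertip height stayed between 101.4 and 102.1 mm at the stops on plates 2 to 6. The force was a little higher on plate_6, at about 4 to 5 N.

**Last checks:**
- **Bin:** in the scene picture it looks the same as at the start. The measured image shift was 0.5 px sideways and 0 px up or down.
- **Cup, coupling and stopper:** they were found within about 3 px of their first positions.
- **Tee:** it was not found in the final top view, and the scene camera's only hit was a false one of 0.19 confidence. Its place is therefore unconfirmed, but the tool stayed over the lip and never came near it.

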